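# Load a hinge pin from the sloped bin into the drill jig and clamp it

### The arm

A 6-joint arm with a two-finger parallel gripper is mounted at the origin on a cart in front of the work surface, level with it; the furniture and walls round the work are solid. World frame = base frame: x ahead of the robot, y to its left, z up, the work surface at z = 0. Lengths are in m, angles in degrees, forces in N, time in s.
With the tool pointing down it reaches from about 0.3 to 0.95 m from the base axis. Payload 3.1 kg.
Tool frame: the origin (TCP) lies midway between the tips of the shut fingers; the grasp point (between the pads) lies 19 mm behind it (robot.grasp_offset is the distance from the TCP to the grasp point, in m); z points along the fingers, y is the line along which they close (so a half turn about z gives the same grasp; the last joint's range is limited). The gripper opens to 85 mm and grips with 20 to 120 N. Pads are 22 mm wide; open, the fingers measure 114 mm over their backs; the gripper's body (76 mm by 85 mm) begins 54 mm behind the grasp point. The pads swing forward as they close: fully open they stand 13 mm farther back than shut.
Start: joints at [-69.597, 17.653, 93.61, -0, 68.738, -3.994], TCP at [0.258, -0.569, 0.231] pointing down, gripper open.
Joint ranges: [-175.34, 175.34], [-45.06, 112.39], [2.9, 150.54], [-68.45, 248.45], [3.09, 151.38], [-168.51, 168.51]. Speed limits (degrees/s): [159.86, 159.86, 180, 180, 180, 180].

### API

Orientations are given as [roll, pitch, yaw] about the fixed x, y, z axes, in that order (R = Rz(yaw) Ry(pitch) Rx(roll)).
In Python, from rig import robot, grab_frame, camera_info, job_done, look_for, silhouettes gives the robot as it stands.
- The arm moves only by the shell command python3 -m crank 'ROWS'. ROWS is JSON, a list of rows, each an object with "jaw": the opening, from 0 (shut) to 1 (fully open); "linear": the shift along the tool's x, y, z in units of 0.15 m (1.0 is 0.15 m), a list of three; "twist": the turn, a rotation vector about the tool's x, y, z in units of 180 degrees (1.0 is 180 degrees), a list of three. In form: [{"jaw": jaw, "linear": [x, y, z], "twist": [rx, ry, rz]}, ...]. A call has 1 to 20 rows; each row is the pose to reach, as a shift and turn from the pose commanded when the call began, along the tool's axes at that moment, turning the shorter way round; what a row does not reach only later rows make up. A row lasts 1/10 s, in which the tool goes at most 50 mm and 8.59 degrees, less where a joint would pass 70% of its speed; a pose out of reach is approached as far as the arm can. A call with a number of a shift or a turn outside -1 to 1 is refused whole. A call with a gripper value outside its range is refused whole. The fingers move at their own pace and stop on an object; the grip force is fixed at half the most. Time passes only in rows, so rows that repeat a pose let the fingers close. It gives the time, the measured TCP pose, the force, the opening and the grip force at its end, in the units of the state.
- robot.sense(): the state, without advancing time (a new reading comes with each control period).
- grab_frame(name): name is "scene" or "top"; returns (picture, depth): 420x560x3 uint8, blue, green, red; 420x560 float32, m along the optical axis (not along the pixel's ray), 0 where there is no reading.
- camera_info(name): a dict with "fx", "fy", "cx", "cy" (pixels), "world_to_cam" (4x4, takes a point from world to camera coordinates). Camera axes: x right, y down, z forward; pixel columns grow to the right and rows downward; lengths in m; the calibration is good to about 2 mm. A picture is of the moment at which its call begins. camera_info takes no time and is no camera call.
- job_done(): hands the job in; it is judged then, once.
Trained networks look in the newest picture that a camera, given by its name, has taken for a name from the list of things; names that differ only in an ending like _2 or _b are one class to them, and where a whole thing is asked for, a point or a joint stands for the part that bears it (a point fixed in the world has none). Each returns a list of dicts, best first, with "p" (0 to 1); they miss things now and then, are a little off and sometimes report something else, mostly with a low value. They report only what shows in the picture. A call takes as long as a camera call.
- look_for(label, camera): "at" ([column, row] in pixels, amid what is visible of it).
- silhouettes(label, camera): "region" (420x560 bool, what is visible of it) and "at" ([column, row] in pixels, amid what is visible of it).
The state is a dict: "time_s": time; "joint_pos": joint angles; "joint_velocities": joint speeds; "tau": joint torques, N m; "eef_pos": TCP position; "tool_rot": TCP orientation; "contact_force": force on the tool from outside, world axes, zero at the start; "wrist_torque": the same for the moment, N m; "opening": finger opening in m; "finger_force": force on a finger pad.
Only numpy, scipy, OpenCV 4.12 (cv2) and the standard library are available. Lean on these libraries where they do the work, as an engineer would, in place of code of your own. Each camera call takes 0.05 s, during which the arm holds its last target. There are 200 camera calls.

### The job

Load the drill jig with the longest of the three steel hinge pins: get that pin out of its compartment, over the low front lip of the sloped bin and down into the V groove, then slide the carriage along its rail until its nose has pushed the pin fully home against the end stop under the bush plate. With the nose still touching the pin, turn the black clamp knob on the carriage clockwise as far as it goes to lock it, and leave the two shorter pins in the bin.

Things in the scene. Friction and masses are not known exactly. Their poses are not given: they have to be found in the camera images.
- jig: the drill jig, fixed: grey base plate 180 x 438 x 10 mm carrying V groove (front), bin (rear), rail. Origin on the worktop under the groove; x points across the jig away from the robot, y along the groove to the left, z up. The groove is a 90 degree steel angle, apex at x = 0, z = 18 mm; its rear side rises to the bin's lip, its front side to x = -24, z = 42 mm
- bin_lip (a point): middle of the crest of the bin's low front lip (jig x = 26, y = -8, z = 44 mm), axes as the jig's. In this frame: grey sheet bin, y -126 to +126 mm, three compartments 80 mm wide centred at y = -83, 0, +83, walls 3 mm thick up to z = +28; floor falls at 20 degrees to x = 11, z = -4 (where pins rest), then rises at 10 degrees to the back wall at x = 72 (floor z = +7, wall top +38)
- pin_long: the longest hinge pin: plain steel, round, diameter 16 mm, 64 mm long, 0.10 kg. Origin at its centre, y along its length (x and z turn as it rolls). It starts in one of the three compartments, lying along the jig's y against the lip, centre 48 mm high at jig x = 38 mm
- pin_mid: middle hinge pin: same, but 50 mm long; in another compartment, stays there
- pin_short: shortest hinge pin: same, but 36 mm long; in the third compartment, stays there
- stop (a point): centre of the end stop's face, on the axis of a pin lying in the groove (jig x = 0, y = -190, z = 29.3 mm); axes as the jig's. The home pin's right end touches this face: the long pin's centre is then at y = +32 mm from here. A bush plate covers the groove from y = -20 to +42 mm, its top 28 mm above this point (drill bush to 35 mm)
- carriage (a joint): position of the carriage on the rail, m: 0 at the left end of its travel, growing as it slides to the right (along the jig's -y) towards the stop, up to 0.31; about 0.276 when its nose touches the long pin in its home position. Slides with about 1 N when the knob is loose, held when it is locked
- nose (a point): centre of the front face of the carriage's nose, a steel rod 14 mm thick that lies in the groove and pushes the pin; axes as the jig's
- push_face (a point): point on the carriage's left end face, the one to push on: a grey block 26 mm wide (x), 44 mm long (y), from 25 to 52 mm high, running on a rail at jig x = -50 mm; the point lies on the block's centre line at 40 mm height. Axes as the jig's
- clamp_knob (a joint): angle of the clamp knob, rad: 0 fully loose (wing in line with the rail), growing clockwise seen from above to 1.57 at its end stop, fully tight (wing across the rail); it clamps from about 1.0 on and stays where it is left
- knob_grip (a point): on the knob's axis, 70 mm high, at the middle of the wing: the wing is 38 mm long (its y axis), 12 mm thick (its x axis) and spans heights 61 to 79 mm; it stands 22 mm right of the carriage's left end face. This point turns with the knob

How it is judged:
By the outcome, as a careful person would: the job done as asked, in the order asked, and still so for the second after the job is handed in, with the robot touching nothing.
It also fails if it takes over 61 s, if anything falls off the work surface, if the arm or the gripper's body presses on something with over 40 N, if the wrist force passes 120 N, or if a joint passes its speed limit or range.

## Working session

There is one attempt and no reset: what is moved stays moved. The work goes in short steps, Python scripts to look and compute and a shell command to move; the robot and the scene stay as the last step left them, time stands still between calls to the robot, and variables do not carry over. Pictures are saved under pics/ and viewed, at most 12 in all, crops included, and the job is handed in when it is done.

```bash
ls; mkdir -p pics; python3 - <<'E'
from rig import *
import cv2,numpy as np
s=robot.sense();print(s)
for n in("scene","top"):
    im,d=grab_frame(n);cv2.imwrite(f"pics/{n}0.png",im);np.save(f"pics/{n}0.npy",d)
    c=camera_info(n);print(n,c)
    for l in("jig","pin_long","pin_mid","pin_short","carriage","clamp_knob"):
        print(l,[(r["at"],round(r["p"],2)) for r in look_for(l,n)][:4])
E
```

```text
pics
{'time_s': 0.0, 'joint_pos': array([-6.95989482e+01,  1.77057289e+01,  9.36897246e+01, -5.53693875e-04,
        6.87365110e+01, -3.99200029e+00]), 'joint_velocities': array([-0.04734159,  0.03997313, -0.08629382,  0.04771044,  0.08135033,
       -0.05205434]), 'tau': array([-1.61654509e-03, -4.15259492e+01, -2.76665694e+01, -5.57995497e-05,
        1.02530408e-02, -2.41177753e-05]), 'eef_pos': array([ 0.25782229, -0.56844378,  0.23003206]), 'tool_rot': array([-1.79868320e+02, -8.67270714e-03,  2.43932435e+01]), 'contact_force': array([-0.24617904, -0.25020132,  0.22354322]), 'wrist_torque': array([0.04925441, 0.00888212, 0.00477473]), 'finger_force': 0.0, 'opening': 0.08525867798715518}
scene {'fx': 486.4769479233582, 'fy': 486.4769479233582, 'cx': 289.0825564802917, 'cy': 207.6651822342014, 'world_to_cam': array([[ 0.67546316, -0.73737935,  0.00460473, -0.29601927],
       [-0.36936102, -0.34373809, -0.8633751 ,  0.31910838],
       [ 0.63821779,  0.58147727, -0.50454161,  0.49475077],
       [ 0.        ,  0.        ,  0.        ,  1.        ]])}
jig [([290.0, 242.4], 0.76), ([183.2, 205.4], 0.56)]
pin_long [([321.0, 240.6], 0.6)]
pin_mid [([249.3, 208.2], 0.62)]
pin_short [([287.1, 223.1], 0.7)]
carriage [([185.3, 209.6], 0.74), ([177.3, 201.8], 0.43)]
clamp_knob [([181.0, 202.3], 0.58)]
top {'fx': 454.12637364364144, 'fy': 454.12637364364144, 'cx': 269.70943278555575, 'cy': 212.68629383953683, 'world_to_cam': array([[ 0.01942079, -0.9997921 , -0.00621242,  0.11385708],
       [-0.98433305, -0.01803064, -0.1753948 ,  0.54714832],
       [ 0.17524633,  0.0095214 , -0.98447858,  0.86913321],
       [ 0.        ,  0.        ,  0.        ,  1.        ]])}
jig [([265.6, 218.9], 0.78)]
pin_long [([313.4, 203.0], 0.55), ([180.6, 243.5], 0.37)]
pin_mid [([226.8, 205.9], 0.49)]
pin_short [([271.3, 203.4], 0.65), ([226.8, 206.5], 0.5)]
carriage [([178.1, 242.4], 0.86)]
clamp_knob []
```

```bash
python3 - <<'E'
import cv2
im=cv2.imread("pics/top0.png")[140:320,110:400];cv2.imwrite("pics/top0c.png",cv2.resize(im,None,fx=2.7,fy=2.7,interpolation=cv2.INTER_CUBIC))
E
```

```text
(no output)
```

View pics/top0c.png

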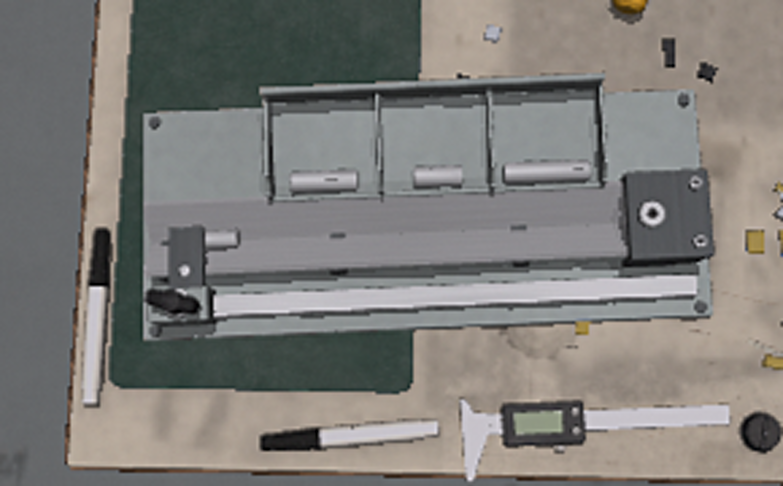

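View pics/scene0.png

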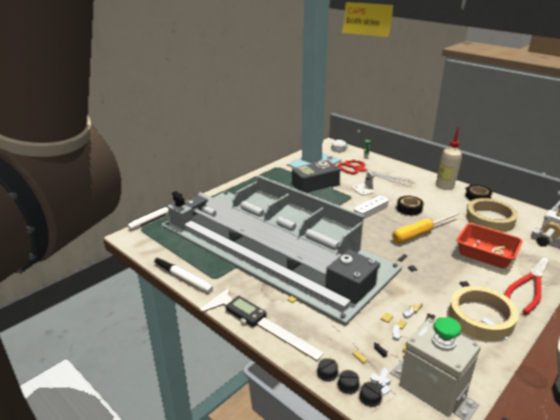

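The long pin is in the right compartment (crop pixel about 545,172). The shortest is in the middle and the mid pin on the left. The carriage is at the left end of the rail with its black knob at (170,300), and the bush plate is at right (665,215).

```bash
cat > h.py <<'E'
from rig import *
import cv2,numpy as np
def ray(n,uv,z):
    c=camera_info(n);T=np.linalg.inv(c["world_to_cam"])
    d=T[:3,:3]@[(uv[0]-c["cx"])/c["fx"],(uv[1]-c["cy"])/c["fy"],1];o=T[:3,3]
    return o+d*(z-o[2])/d[2]
def proj(n,P):
    c=camera_info(n);p=np.c_[np.atleast_2d(P),np.ones(len(np.atleast_2d(P)))]@c["world_to_cam"].T
    return np.c_[p[:,0]/p[:,2]*c["fx"]+c["cx"],p[:,1]/p[:,2]*c["fy"]+c["cy"]]
def cloud(n,d,mask):
    c=camera_info(n);v,u=np.nonzero(mask&(d>0));z=d[v,u]
    p=np.c_[(u-c["cx"])/c["fx"]*z,(v-c["cy"])/c["fy"]*z,z,np.ones(len(z))]
    return (p@np.linalg.inv(c["world_to_cam"]).T)[:,:3]
E
python3 - <<'E'
from h import *
cp=lambda a,b:(110+a/2.7,140+b/2.7)
C=[ray("top",cp(*q),.01)[:2] for q in((143,113),(696,92),(714,314),(143,340))]
print(np.round(C,4)); print([np.linalg.norm(C[i]-C[i-3]).round(4) for i in range(4)])
for n in("top","scene"):
    d=grab_frame(n)[1]
    for l in("pin_long","pin_mid","pin_short","carriage","clamp_knob"):
        for r in silhouettes(l,n)[:1]:
            m=r["region"]; p=cloud(n,d,m)
            q=p[:,:2]-np.median(p[:,:2],0); w,V=np.linalg.eigh(q.T@q); a=V[:,1]*np.sign(V[1,1])
            t=q@a
            print(n,l,round(r["p"],2),m.sum(),"med",np.median(p,0).round(4),"z95",np.percentile(p[:,2],95).round(4),"yaw",np.degrees(np.arctan2(-a[0],a[1])).round(2),"len",np.ptp(np.percentile(t,[1,99])).round(4), "lo/hi",np.percentile(p,[1,99],axis=0).round(4).tolist())
E
```

```text
[[ 0.6145  0.3539]
 [ 0.6394 -0.0834]
 [ 0.4641 -0.0939]
 [ 0.436   0.343 ]]
[np.float64(0.438), np.float64(0.1756), np.float64(0.4379), np.float64(0.1789)]
top pin_long 0.79 270 med [0.565  0.0369 0.0545] z95 0.0579 yaw 2.92 len 0.0627 lo/hi [[0.5576, 0.0084, 0.0401], [0.5786, 0.0711, 0.0589]]
top pin_mid 0.75 148 med [0.5553 0.2033 0.0554] z95 0.0583 yaw 2.94 len 0.0471 lo/hi [[0.5497, 0.1814, 0.0475], [0.5628, 0.2284, 0.0593]]
top pin_short 0.58 134 med [0.5601 0.1199 0.055 ] z95 0.0583 yaw 3.83 len 0.0344 lo/hi [[0.5539, 0.1037, 0.0493], [0.5688, 0.1379, 0.0593]]
top carriage 0.67 707 med [0.4794 0.3025 0.0521] z95 0.0793 yaw 78.21 len 0.0757 lo/hi [[0.4489, 0.2725, 0.0283], [0.5189, 0.3269, 0.0807]]
top clamp_knob 0.52 147 med [0.4612 0.309  0.0777] z95 0.0806 yaw -10.19 len 0.0368 lo/hi [[0.4537, 0.2916, 0.0512], [0.4701, 0.3287, 0.0811]]
scene pin_long 0.77 306 med [0.5614 0.034  0.0524] z95 0.0566 yaw 4.22 len 0.0616 lo/hi [[0.5563, 0.0062, 0.0411], [0.5725, 0.0679, 0.0572]]
scene pin_mid 0.69 187 med [0.5513 0.1999 0.0524] z95 0.0564 yaw 6.07 len 0.0499 lo/hi [[0.5467, 0.179, 0.0422], [0.562, 0.2284, 0.0573]]
scene pin_short 0.64 160 med [0.5568 0.1141 0.052 ] z95 0.0561 yaw 11.79 len 0.0341 lo/hi [[0.5519, 0.1013, 0.0413], [0.5706, 0.1348, 0.0566]]
scene carriage 0.84 916 med [0.461  0.2989 0.047 ] z95 0.0776 yaw -35.61 len 0.0622 lo/hi [[0.4473, 0.2713, 0.0144], [0.5196, 0.3293, 0.0791]]
scene clamp_knob 0.46 145 med [0.4568 0.3042 0.0744] z95 0.0792 yaw -31.83 len 0.0334 lo/hi [[0.4524, 0.2911, 0.0555], [0.4677, 0.3259, 0.0796]]
```

```bash
cat > fit.py <<'E'
from h import *
from scipy.optimize import least_squares
def hm(q): # expected height in jig frame in groove/bin floor area (no walls)
    x=q[:,0]
    return np.interp(x,[-24,0,24,26,37,98],[42,18,42,44,40,51])/1000
def loc(p,P):
    c,s=np.cos(p[2]),np.sin(p[2]);d=P[:,:2]-p[:2]
    return np.c_[d@[c,s],d@[-s,c],P[:,2]-p[3]]
if __name__=="__main__":
  for n in("top","scene"):
    P=cloud(n,np.load(f"pics/{n}0.npy"),np.ones((420,560),bool))
    p=np.array([.523,.137,np.radians(3.4),0.])
    for it in range(3):
        q=loc(p,P);g=(np.abs(q[:,0])<22)&(q[:,1]>-135)&(q[:,1]<.12)&(q[:,1]>-.13)&(np.abs(q[:,0])<.022)&(q[:,2]<.06)
        S=P[g]
        f=lambda v:(lambda q:q[:,2]-hm(q*[1000,1000,1]))(loc([v[0],p[1],v[1],v[2]],S))
        r=least_squares(f,[p[0],p[2],p[3]],loss="soft_l1",f_scale=.001)
        p=np.array([r.x[0],p[1],r.x[1],r.x[2]])
    print(n,p[0],np.degrees(p[2]),p[3],"rms",np.std(f(r.x)),g.sum())
    q=loc(p,P)
    # y: divider/wall tops, high points inside bin region
    w=q[(q[:,0]>.055)&(q[:,0]<.09)&(q[:,2]>.066)&(q[:,2]<.085)&(abs(q[:,1])<.16)]
    h,e=np.histogram(w[:,1],np.arange(-.16,.16,.002))
    print([(round(e[i]*1000),h[i]) for i in np.nonzero(h>2)[0]])
    w=q[(q[:,0]>-.03)&(q[:,0]<.04)&(q[:,2]>.052)&(q[:,2]<.062)&(q[:,1]<-.11)]
    print("plate y",np.percentile(w[:,1],[1,99]),"x",np.percentile(w[:,0],[1,99]),len(w))
    for nm in[(-.13,-.05),(-.03,.03),(.05,.11)]:
        w=q[(q[:,0]>.03)&(q[:,0]<.05)&(q[:,2]>.053)&(q[:,2]<.06)&(q[:,1]>nm[0])&(q[:,1]<nm[1])]
        print("pin x,z,y",w[:,0].mean(),np.percentile(w[:,2],90),np.percentile(w[:,1],[2,98]))
    w=q[(q[:,2]>.074)&(q[:,2]<.09)&(q[:,0]<-.03)&(q[:,0]>-.09)]
    print("knob",w.mean(0),len(w)); a=w[:,:2]-w[:,:2].mean(0);V=np.linalg.eigh(a.T@a)[1][:,1];print(np.degrees(np.arctan2(-V[0]*np.sign(V[1]),abs(V[1]))))
    for lo,hi in((.026,.034),(.046,.055)):
        w=q[(q[:,2]>lo)&(q[:,2]<hi)&(q[:,0]<-.035)&(q[:,0]>-.07)&(q[:,1]>.1)]
        print("block",np.percentile(w,[2,98],axis=0)[:,:2].round(4).tolist())
    w=q[(abs(q[:,0])<.004)&(q[:,2]>.030)&(q[:,2]<.05)&(q[:,1]>.1)]; print("nose y",np.percentile(w[:,1],[2,50]))
E
python3 fit.py
```

```text
top 0.5228221321314187 3.6047693719051876 0.0002180630591157029 rms 0.0017291210440172993 2600
[(-144, np.int64(13)), (-142, np.int64(17)), (-62, np.int64(6)), (-60, np.int64(17)), (-58, np.int64(4)), (22, np.int64(16)), (24, np.int64(17)), (104, np.int64(3)), (106, np.int64(18)), (108, np.int64(4))]
plate y [-0.59310054 -0.11622815] x [-0.02929985  0.03929265] 1309
pin x,z,y 0.03699117795854558 0.05755995976619177 [-0.12834139 -0.06214962]
pin x,z,y 0.037232939439693497 0.05818657101497643 [-0.02964081  0.02237019]
pin x,z,y 0.03745559724755992 0.05755448208167911 [0.05097229 0.10534503]
knob [-0.06665308 -0.28319445  0.08304238] 614
-1.3409422379351066
block [[-0.0631, 0.1056], [-0.0409, 0.1675]]
block [[-0.0628, 0.1554], [-0.0361, 0.1967]]
nose y [0.135434   0.14860914]
scene 0.5115525521617835 3.460077973764782 -0.012254600366540915 rms 0.1610788994401316 2921
[(-146, np.int64(64)), (-144, np.int64(39)), (-64, np.int64(23)), (-62, np.int64(74)), (-60, np.int64(9)), (18, np.int64(9)), (20, np.int64(66)), (22, np.int64(31)), (102, np.int64(35)), (104, np.int64(65)), (106, np.int64(7))]
plate y [-0.22030206 -0.11194098] x [-0.02320143  0.03982188] 358
pin x,z,y 0.03852622847728314 0.05824102029099848 [-0.12926262 -0.05360017]
pin x,z,y 0.03874396943656904 0.05800781456502566 [-0.02898346  0.02828595]
pin x,z,y 0.03839911278261387 0.05811871504677488 [0.05055722 0.10618793]
knob [-0.05557705 -0.04151655  0.0823392 ] 139
-2.944367671515446
block [[-0.0672, 0.1028], [-0.0391, 0.2498]]
block [[-0.0537, 0.1529], [-0.0363, 0.1951]]
nose y [0.10272988 0.16559091]
```

```bash
cat >> h.py <<'E'
from scipy.spatial.transform import Rotation as Ro
J=np.array([.5234,.1268]);YAW=3.5
def jw(x,y,z):
    c,s=np.cos(np.radians(YAW)),np.sin(np.radians(YAW))
    return np.array([J[0]+c*x-s*y,J[1]+s*x+c*y,z])
def go(T,yaw):  # shift/turn in crank units to TCP world T, tool down with yaw
    s=robot.sense();R=Ro.from_euler("xyz",s["tool_rot"],degrees=True)
    Rt=Ro.from_euler("xyz",[180,0,yaw],degrees=True)
    print("t",s["time_s"],"linear",(R.inv().apply(T-s["eef_pos"])/.15).round(3),"twist",((R.inv()*Rt).as_rotvec()/np.pi).round(3),"F",s["contact_force"].round(1),"open",s["opening"].round(4))
E
python3 -m crank '[{"jaw":0.5,"linear":[1,-1,0],"twist":[0,0,-0.384]},{"jaw":0.5,"linear":[1,-1,0],"twist":[0,0,-0.384]},{"jaw":0.5,"linear":[1,-1,0],"twist":[0,0,-0.384]},{"jaw":0.5,"linear":[1,-1,0],"twist":[0,0,-0.384]},{"jaw":0.5,"linear":[1,-1,0],"twist":[0,0,-0.384]},{"jaw":0.5,"linear":[1,-1,0],"twist":[0,0,-0.384]},{"jaw":0.5,"linear":[1,-1,0],"twist":[0,0,-0.384]},{"jaw":0.5,"linear":[1,-1,0],"twist":[0,0,-0.384]},{"jaw":0.5,"linear":[1,-1,0],"twist":[0,0,-0.384]}]'
python3 -c "
from h import *
go(jw(.0375,-.09,.15),93.5)"
```

```text
time_s: 2.2
eef_pos: [0.3329, -0.3706, 0.2314]
tool_rot: [180.0, 0.0, 93.5]
contact_force: [0.0, 0.1, 0.5]
opening: 0.0425
finger_force: 0.0Traceback (most recent call last):
  File "<string>", line 3, in <module>
    go(jw(.0375,-.09,.15),93.5)
    ~~^^^^^^^^^^^^^^^^^^^^^^^^^
  File "h.py", line 22, in go
    print("t",s["time_s"],"linear",(R.inv().apply(T-s["eef_pos"])/.15).round(3),"twist",((R.inv()*Rt).as_rotvec()/np.pi).round(3),"F",s["contact_force"].round(1),"open",s["opening"].round(4))
                                                                                                                                                                         ^^^^^^^^^^^^^^^^^^
AttributeError: 'float' object has no attribute 'round'
```

```bash
sed -i 's/s\["opening"\].round(4)/round(float(s["opening"]),4)/' h.py
A='{"jaw":0.3,"linear":[1,0.65,0],"twist":[0,0,0]}'; true
python3 -m crank '[{"jaw":0.3,"linear":[1,0.65,0],"twist":[0,0,0]},{"jaw":0.3,"linear":[1,0.65,0],"twist":[0,0,0]},{"jaw":0.3,"linear":[1,0.65,0],"twist":[0,0,0]},{"jaw":0.3,"linear":[1,0.65,0],"twist":[0,0,0]}]' >/dev/null
python3 -m crank '[{"jaw":0.3,"linear":[1,0.65,0],"twist":[0,0,0]},{"jaw":0.3,"linear":[1,0.65,0],"twist":[0,0,0]},{"jaw":0.3,"linear":[1,0.65,0],"twist":[0,0,0]},{"jaw":0.3,"linear":[1,0.65,0],"twist":[0,0,0]},{"jaw":0.3,"linear":[1,0.65,0],"twist":[0,0,0]}]'
python3 -c "
from h import *
go(jw(.0375,-.09,.07),93.5)"
```

```text
time_s: 3.1
eef_pos: [0.5106, -0.0562, 0.2315]
tool_rot: [179.9, -0.1, 93.6]
contact_force: [-0.2, -0.2, 0.7]
opening: 0.0254
finger_force: 0.0
t 3.1 linear [0.611 0.409 1.078] twist [ 0.    -0.     0.001] F [-0.2 -0.2  0.7] open 0.0254
```

```bash
python3 -m crank '[{"jaw":0.3,"linear":[0.61,0.41,0.4],"twist":[0,0,0]},{"jaw":0.3,"linear":[0.61,0.41,0.4],"twist":[0,0,0]},{"jaw":0.3,"linear":[0.61,0.41,0.4],"twist":[0,0,0]},{"jaw":0.3,"linear":[0.61,0.41,1.0],"twist":[0,0,0]},{"jaw":0.3,"linear":[0.61,0.41,1.0],"twist":[0,0,0]},{"jaw":0.3,"linear":[0.61,0.41,1.0],"twist":[0,0,0]},{"jaw":0.3,"linear":[0.61,0.41,1.0],"twist":[0,0,0]}]'
python3 - <<'E'
from h import *
go(jw(.0375,-.09,.05),93.5)
a,_=grab_frame("top");b,d=grab_frame("scene")
cv2.imwrite("pics/g1.png",np.hstack([cv2.resize(a[150:270,220:380],(400,300)),cv2.resize(b[170:290,240:400],(400,300))]))
E
```

```text
time_s: 3.8
eef_pos: [0.5641, 0.0351, 0.081]
tool_rot: [-179.9, 0.0, 93.4]
contact_force: [1.0, -1.1, 0.4]
opening: 0.0254
finger_force: 0.0
t 3.8 linear [0.027 0.017 0.206] twist [-0.001  0.    -0.001] F [ 1.  -1.1  0.4] open 0.0254
```

View pics/g1.png

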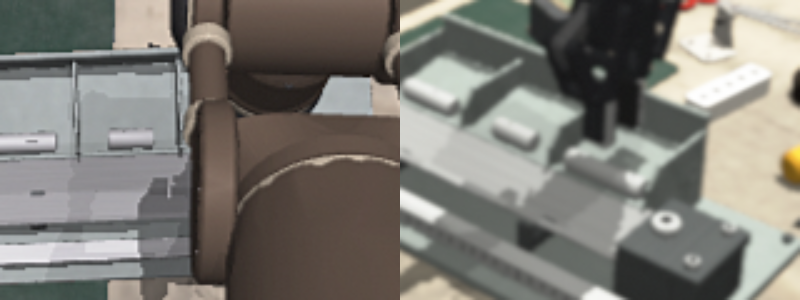

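The scene half shows the open fingers directly above the long pin (fingers at 605,120, pin at 605,170). The arm hides the spot in the top half. Next I descend.

```bash
python3 -m crank '[{"jaw":0.3,"linear":[0.02,0.01,0.08],"twist":[0,0,0]},{"jaw":0.3,"linear":[0.02,0.01,0.15],"twist":[0,0,0]},{"jaw":0.3,"linear":[0.02,0.01,0.2],"twist":[0,0,0]},{"jaw":0.3,"linear":[0.02,0.01,0.22],"twist":[0,0,0]},{"jaw":0.3,"linear":[0.02,0.01,0.22],"twist":[0,0,0]},{"jaw":0.3,"linear":[0.02,0.01,0.22],"twist":[0,0,0]}]'
python3 - <<'E'
from h import *
go(jw(.0375,-.09,.046),93.5)
b,d=grab_frame("scene")
cv2.imwrite("pics/g2.png",cv2.resize(b[190:270,280:380],(800,600),interpolation=cv2.INTER_CUBIC)[:,:])
E
```

```text
time_s: 4.5
eef_pos: [0.5661, 0.0389, 0.0482]
tool_rot: [-180.0, -0.0, 93.5]
contact_force: [-0.3, 0.3, 0.0]
opening: 0.0255
finger_force: 0.0
t 4.5 linear [0.002 0.002 0.015] twist [-0. -0.  0.] F [-0.3  0.3  0. ] open 0.0255
```

View pics/g2.png

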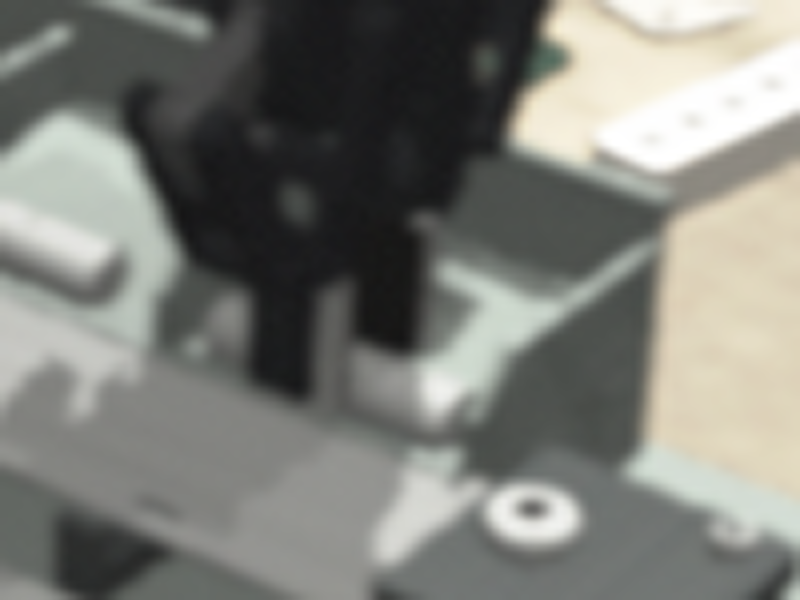

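The fingers straddle the pin, with the front finger at (300,330) and the rear at (390,290). I go 2 mm lower and close.

```bash
python3 -m crank '[{"jaw":0.3,"linear":[0,0,0.013],"twist":[0,0,0]},{"jaw":0,"linear":[0,0,0.013],"twist":[0,0,0]},{"jaw":0,"linear":[0,0,0.013],"twist":[0,0,0]},{"jaw":0,"linear":[0,0,0.013],"twist":[0,0,0]},{"jaw":0,"linear":[0,0,0.013],"twist":[0,0,0]},{"jaw":0,"linear":[0,0,0.013],"twist":[0,0,0]}]'
```

```text
time_s: 5.15
eef_pos: [0.5663, 0.0389, 0.0466]
tool_rot: [180.0, 0.0, 93.5]
contact_force: [0.4, 0.1, 2.9]
opening: 0.0126
finger_force: 58.8
```

```bash
python3 -m crank '[{"jaw":0.28,"linear":[0,0,0],"twist":[0,0,0]},{"jaw":0.28,"linear":[0,0,0],"twist":[0,0,0]},{"jaw":0.28,"linear":[0,0,0.015],"twist":[0,0,0]},{"jaw":0.28,"linear":[0,0,0.026],"twist":[0,0,0]},{"jaw":0.28,"linear":[0,0,0.026],"twist":[0,0,0]},{"jaw":0.28,"linear":[0,0,0.026],"twist":[0,0,0]}]'
python3 - <<'E'
from h import *
b,d=grab_frame("scene")
cv2.imwrite("pics/g3.png",cv2.resize(b[190:270,280:380],(800,600),interpolation=cv2.INTER_CUBIC)[:,:])
E
```

```text
time_s: 5.75
eef_pos: [0.5662, 0.0389, 0.0434]
tool_rot: [-180.0, -0.0, 93.5]
contact_force: [-2.5, -0.6, 7.4]
opening: 0.0238
finger_force: 4.0
```

View pics/g3.png

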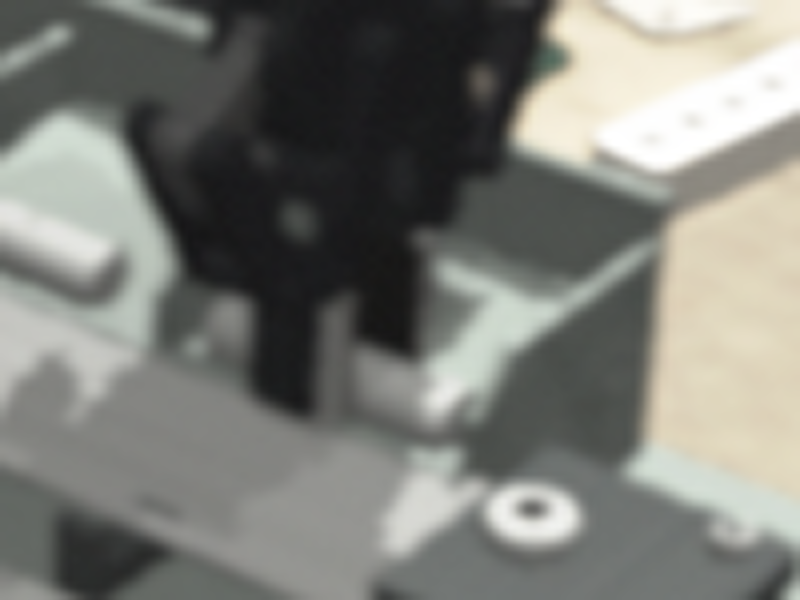

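The front fingertip is now seated at the lip (310,410), and the 7 N reading confirms light contact. I back off slightly and close.

```bash
python3 -m crank '[{"jaw":0.25,"linear":[0,0,-0.005],"twist":[0,0,0]},{"jaw":0,"linear":[0,0,-0.005],"twist":[0,0,0]},{"jaw":0,"linear":[0,0,-0.005],"twist":[0,0,0]},{"jaw":0,"linear":[0,0,-0.005],"twist":[0,0,0]},{"jaw":0,"linear":[0,0,-0.005],"twist":[0,0,0]}]'
```

```text
time_s: 6.3
eef_pos: [0.5654, 0.0389, 0.0443]
tool_rot: [-179.9, 0.0, 93.5]
contact_force: [-3.1, -0.4, 10.5]
opening: 0.0131
finger_force: 61.9
```

```bash
python3 -m crank '[{"jaw":0,"linear":[0,0,-0.03],"twist":[0,0,0]},{"jaw":0,"linear":[0,0,-0.08],"twist":[0,0,0]},{"jaw":0,"linear":[0,0,-0.13],"twist":[0,0,0]},{"jaw":0,"linear":[0,0,-0.18],"twist":[0,0,0]},{"jaw":0,"linear":[0,0,-0.18],"twist":[0,0,0]}]'
python3 - <<'E'
from h import *
go(jw(.0,-.09,.046),93.5)
b,d=grab_frame("scene")
cv2.imwrite("pics/g4.png",cv2.resize(b[180:260,280:380],(800,600),interpolation=cv2.INTER_CUBIC)[:,:])
E
```

```text
time_s: 6.8
eef_pos: [0.5674, 0.0389, 0.0717]
tool_rot: [179.8, 0.0, 93.5]
contact_force: [1.2, -0.3, -1.4]
opening: 0.0135
finger_force: 58.6
t 6.8 linear [ 0.003 -0.258  0.17 ] twist [0.001 0.    0.   ] F [ 1.2 -0.3 -1.4] open 0.0135
```

View pics/g4.png

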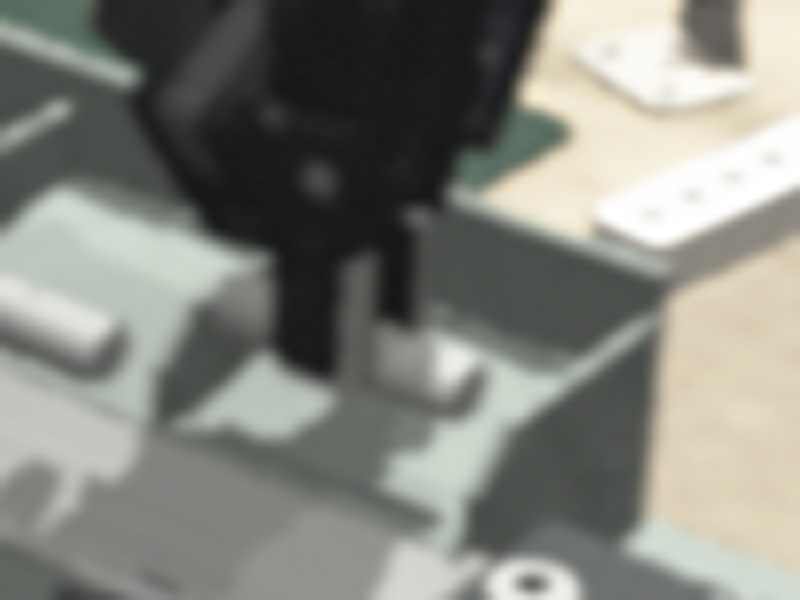

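The pin is lifted in the gripper (430,370), level and clear of the lip. Now I carry it over the groove and lower it.

```bash
python3 -m crank '[{"jaw":0,"linear":[0,-0.1,0],"twist":[0,0,0]},{"jaw":0,"linear":[0,-0.2,0],"twist":[0,0,0]},{"jaw":0,"linear":[0,-0.255,0],"twist":[0,0,0]},{"jaw":0,"linear":[0,-0.255,0.06],"twist":[0,0,0]},{"jaw":0,"linear":[0,-0.255,0.12],"twist":[0,0,0]},{"jaw":0,"linear":[0,-0.255,0.17],"twist":[0,0,0]},{"jaw":0,"linear":[0,-0.255,0.185],"twist":[0,0,0]},{"jaw":0,"linear":[0,-0.255,0.185],"twist":[0,0,0]}]'
python3 -c "
from h import *
go(jw(.0,-.09,.043),93.5)"
```

```text
time_s: 7.65
eef_pos: [0.5277, 0.0366, 0.0415]
tool_rot: [-179.9, -0.0, 93.5]
contact_force: [-0.1, 0.9, -0.2]
opening: 0.0132
finger_force: 58.7
t 7.65 linear [ 0.002  0.008 -0.01 ] twist [-0. -0.  0.] F [-0.1  0.9 -0.2] open 0.0132
```

```bash
python3 -m crank '[{"jaw":0,"linear":[0,0.006,0.01],"twist":[0,0,0]},{"jaw":0,"linear":[0,0.006,0.02],"twist":[0,0,0]},{"jaw":0,"linear":[0,0.006,0.02],"twist":[0,0,0]}]'
```

```text
time_s: 7.95
eef_pos: [0.529, 0.0366, 0.0395]
tool_rot: [180.0, -0.0, 93.5]
contact_force: [-1.5, 0.5, -1.5]
opening: 0.0137
finger_force: 58.7
```

```bash
python3 -m crank '[{"jaw":0.26,"linear":[0,0,-0.01],"twist":[0,0,0]},{"jaw":0.26,"linear":[0,0,-0.02],"twist":[0,0,0]},{"jaw":0.26,"linear":[0,0,-0.03],"twist":[0,0,0]},{"jaw":0.3,"linear":[0,0,-0.05],"twist":[0,0,0]},{"jaw":0.3,"linear":[0,0,-0.05],"twist":[0,0,0]},{"jaw":0.3,"linear":[0,0,-0.2],"twist":[0,0,0]},{"jaw":0.3,"linear":[0,0,-0.5],"twist":[0,0,0]},{"jaw":0.3,"linear":[0,0,-0.5],"twist":[0,0,0]}]'
python3 - <<'E'
from h import *
go(jw(-.05,.184,.13),93.5)
b,d=grab_frame("scene")
cv2.imwrite("pics/g5.png",cv2.resize(b[170:310,150:400],(800,448),interpolation=cv2.INTER_CUBIC)[:,:])
P=cloud("scene",d,np.ones((420,560),bool))
for r in silhouettes("pin_long","scene")[:2]: print(r["p"],r["at"],np.median(cloud("scene",d,r["region"]),0))
E
```

```text
time_s: 8.75
eef_pos: [0.534, 0.0366, 0.1203]
tool_rot: [179.3, 0.1, 93.5]
contact_force: [0.2, -1.2, -0.1]
opening: 0.0258
finger_force: 0.0
t 8.75 linear [ 1.831 -0.366 -0.071] twist [0.004 0.    0.   ] F [ 0.2 -1.2 -0.1] open 0.0258
0.79 [305.7, 259.5] [0.52407966 0.03258904 0.03466859]
0.58 [290.6, 244.8] [0.52119737 0.07974808 0.03048707]
```

View pics/g5.png

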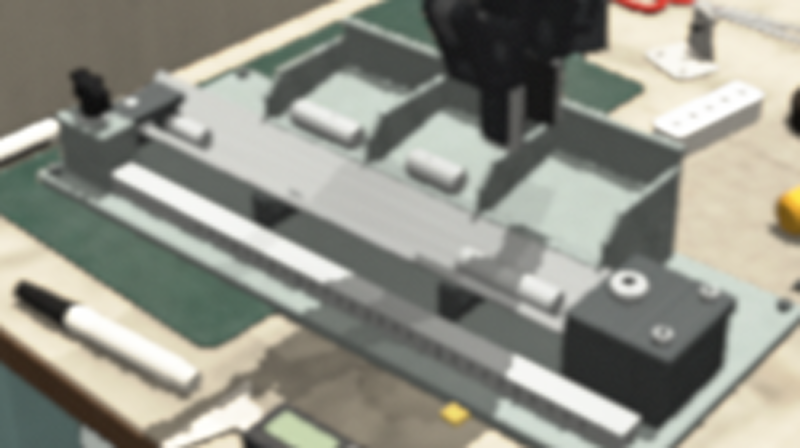

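The long pin lies in the V groove (crop 510,280), just left of the bush plate. The two shorter pins are still in their compartments and the carriage is at the left with its knob at (90,90). Next I move toward the knob and measure it.

```bash
python3 -m crank '[{"jaw":0.4,"linear":[0,0,-0.3],"twist":[0,0,0]},{"jaw":0.4,"linear":[0.5,-0.2,-0.4],"twist":[0,0,0]},{"jaw":0.4,"linear":[0.8,-0.36,-0.4],"twist":[0,0,0]},{"jaw":0.4,"linear":[0.8,-0.36,-0.4],"twist":[0,0,0]},{"jaw":0.4,"linear":[0.8,-0.36,-0.4],"twist":[0,0,0]}]'
python3 - <<'E'
from h import *
for n in("top","scene"):
    a,d=grab_frame(n)
    cv2.imwrite(f"pics/k_{n}.png",a)
    r=silhouettes("clamp_knob",n)[:1]
    if not r: print(n,"none");continue
    q=cloud(n,d,r[0]["region"]);q=q[(q[:,2]>.072)&(q[:,2]<.085)]
    print(n,r[0]["p"],r[0]["at"],len(q),q.min(0),q.max(0))
    c=cv2.minAreaRect((q[:,:2]*1000).astype(np.float32));print(c)
go(jw(-.05,.184,.085),93.5)
a=cv2.imread("pics/k_top.png")[215:275,150:230];b=cv2.imread("pics/k_scene.png")[180:240,150:230]
cv2.imwrite("pics/k.png",np.hstack([cv2.resize(i,(400,300),interpolation=cv2.INTER_CUBIC) for i in(a,b)]))
E
```

```text
time_s: 9.35
eef_pos: [0.4643, 0.1556, 0.1731]
tool_rot: [-179.8, -0.0, 93.8]
contact_force: [0.3, -0.7, 0.0]
opening: 0.0343
finger_force: 0.0
top none
scene 0.62 [178.2, 199.8] 90 [0.45203529 0.29044722 0.07253656] [0.46943863 0.33026868 0.08038801]
((460.7274169921875, 310.4149169921875), (39.7778205871582, 14.944467544555664), 84.22112274169922)
t 9.55 linear [1.034 0.029 0.59 ] twist [-0.  0. -0.] F [0.1 0.2 0.3] open 0.0344
```

View pics/k.png

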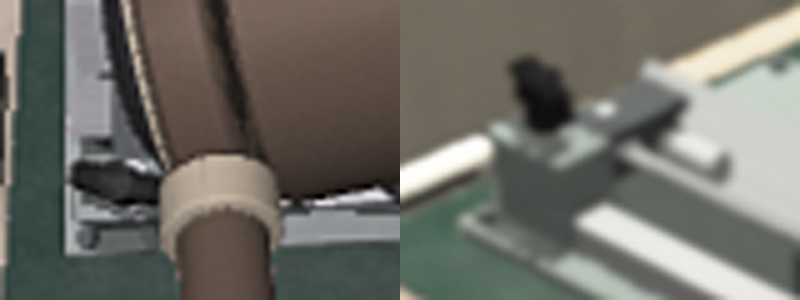

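The wing in the scene half is at (540,95), turned about 10° clockwise, with its centre near (0.4615, 0.310). I approach with yaw 82.

```bash
python3 -m crank '[{"jaw":0.4,"linear":[0.35,0.02,0],"twist":[0,0,0.064]},{"jaw":0.4,"linear":[0.7,0.02,0],"twist":[0,0,0.064]},{"jaw":0.4,"linear":[1,0.02,0],"twist":[0,0,0.064]},{"jaw":0.4,"linear":[1,0.02,0.2],"twist":[0,0,0.064]},{"jaw":0.4,"linear":[1,0.02,0.4],"twist":[0,0,0.064]},{"jaw":0.4,"linear":[1,0.02,0.4],"twist":[0,0,0.064]}]'
python3 - <<'E'
from h import *
go(np.array([.4615,.310,.064]),82)
E
```

```text
time_s: 10.15
eef_pos: [0.4582, 0.3004, 0.1095]
tool_rot: [-179.5, 0.4, 82.0]
contact_force: [-0.8, 0.1, 0.3]
opening: 0.0341
finger_force: 0.0
t 10.15 linear [0.069 0.015 0.303] twist [-0.003  0.002 -0.   ] F [-0.8  0.1  0.3] open 0.0341
```

```bash
python3 -m crank '[{"jaw":0.4,"linear":[0.06,0.01,0.1],"twist":[0,0,0]},{"jaw":0.4,"linear":[0.06,0.01,0.2],"twist":[0,0,0]},{"jaw":0.4,"linear":[0.06,0.01,0.3],"twist":[0,0,0]},{"jaw":0.4,"linear":[0.06,0.01,0.3],"twist":[0,0,0]},{"jaw":0.4,"linear":[0.06,0.01,0.3],"twist":[0,0,0]}]'
python3 -m crank '[{"jaw":0,"linear":[0,0,0],"twist":[0,0,0]},{"jaw":0,"linear":[0,0,0],"twist":[0,0,0]},{"jaw":0,"linear":[0,0,0],"twist":[0,0,0]},{"jaw":0,"linear":[0,0,0],"twist":[0,0,0]},{"jaw":0,"linear":[0,0,0],"twist":[0,0,0]}]'
python3 - <<'E'
from h import *
s=robot.sense();print(s["eef_pos"],s["wrist_torque"],s["contact_force"])
go(np.array([.4615,.310,.064]),82)
E
```

```text
time_s: 10.65
eef_pos: [0.4639, 0.311, 0.0691]
tool_rot: [-179.9, 0.0, 82.0]
contact_force: [-0.1, -1.2, 0.4]
opening: 0.0339
finger_force: 0.0
time_s: 11.15
eef_pos: [0.4617, 0.3115, 0.0703]
tool_rot: [-179.7, 0.1, 81.9]
contact_force: [-6.1, -0.2, 5.7]
opening: 0.0097
finger_force: 58.8
[0.46166367 0.31149888 0.07030872] [-0.07715584  1.07732161 -0.13658408] [-6.11611574 -0.22319762  5.67464119]
t 11.15 linear [-0.01   0.001  0.042] twist [-0.002  0.001 -0.   ] F [-6.1 -0.2  5.7] open 0.0097
```

```bash
python3 -m crank '[{"jaw":0,"linear":[0,-0.012,-0.01],"twist":[0,0,0]},{"jaw":0,"linear":[-0.065,0.001,-0.01],"twist":[0,0,0]},{"jaw":0,"linear":[-0.131,0.015,-0.01],"twist":[0,0,0]},{"jaw":0,"linear":[-0.196,0.028,-0.01],"twist":[0,0,0]},{"jaw":0,"linear":[-0.261,0.041,-0.01],"twist":[0,0,0]},{"jaw":0,"linear":[-0.327,0.055,-0.01],"twist":[0,0,0]},{"jaw":0,"linear":[-0.392,0.068,-0.01],"twist":[0,0,0]},{"jaw":0,"linear":[-0.457,0.081,-0.01],"twist":[0,0,0]},{"jaw":0,"linear":[-0.523,0.094,-0.01],"twist":[0,0,0]},{"jaw":0,"linear":[-0.523,0.094,-0.01],"twist":[0,0,0]}]'
python3 - <<'E'
from h import *
s=robot.sense();print(s["wrist_torque"],s["contact_force"]);print(s["eef_pos"]-[.4617,.3115,.0703])
E
```

```text
time_s: 12.15
eef_pos: [0.4666, 0.23, 0.0705]
tool_rot: [-179.9, 0.1, 82.0]
contact_force: [-1.4, -0.3, -8.6]
opening: 0.01
finger_force: 58.8
[-0.14911364  0.34877338 -0.08987058] [-1.39867163 -0.31145331 -8.62824889]
[ 0.0049449  -0.08154734  0.0002038 ]
```

```bash
python3 -m crank '[{"jaw":0,"linear":[-0.065,0.013,0.008],"twist":[0,0,0]},{"jaw":0,"linear":[-0.131,0.027,0.008],"twist":[0,0,0]},{"jaw":0,"linear":[-0.196,0.040,0.008],"twist":[0,0,0]},{"jaw":0,"linear":[-0.261,0.053,0.008],"twist":[0,0,0]},{"jaw":0,"linear":[-0.327,0.066,0.008],"twist":[0,0,0]},{"jaw":0,"linear":[-0.392,0.080,0.008],"twist":[0,0,0]},{"jaw":0,"linear":[-0.457,0.093,0.008],"twist":[0,0,0]},{"jaw":0,"linear":[-0.523,0.106,0.008],"twist":[0,0,0]},{"jaw":0,"linear":[-0.588,0.119,0.008],"twist":[0,0,0]},{"jaw":0,"linear":[-0.653,0.133,0.008],"twist":[0,0,0]},{"jaw":0,"linear":[-0.719,0.146,0.008],"twist":[0,0,0]},{"jaw":0,"linear":[-0.719,0.146,0.008],"twist":[0,0,0]}]'
python3 - <<'E'
from h import *
s=robot.sense();print(s["wrist_torque"],s["contact_force"]);e=s["eef_pos"]-[.4617,.3115,.0703];print(e,np.hypot(*e[:2]))
for n in("scene","top"):
    a,d=grab_frame(n)
    cv2.imwrite(f"pics/s_{n}.png",a)
a=cv2.imread("pics/s_scene.png")[180:300,190:390]
cv2.imwrite("pics/s.png",cv2.resize(a,(800,480),interpolation=cv2.INTER_CUBIC))
E
```

```text
time_s: 13.35
eef_pos: [0.4735, 0.1206, 0.0703]
tool_rot: [-179.9, 0.1, 82.0]
contact_force: [-5.0, -1.5, -0.0]
opening: 0.0099
finger_force: 59.9
[-0.23839924  0.93873425 -0.07824901] [-4.956996   -1.53553788 -0.04302346]
[ 1.17987794e-02 -1.90877749e-01  3.70029602e-05] 0.19124206242818007
```

View pics/s.png

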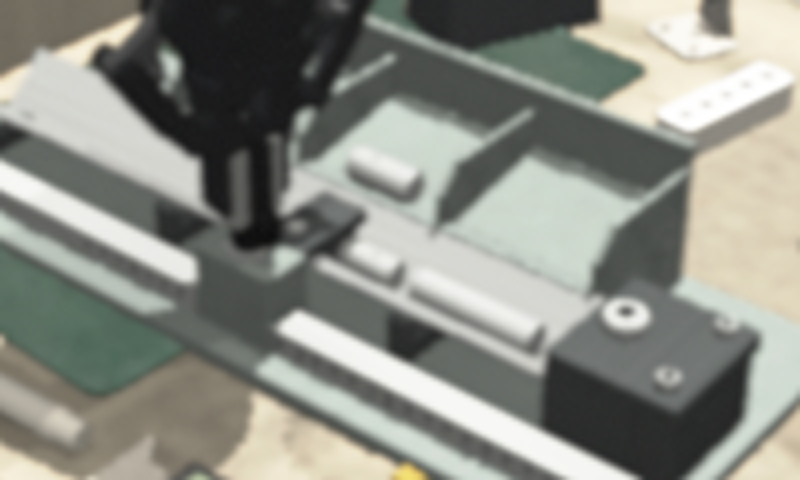

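The nose (375,262) is just short of the pin (475,305), and the carriage slides well. I continue.

```bash
python3 -m crank '[{"jaw":0,"linear":[-0.065,0.006,0],"twist":[0,0,0]},{"jaw":0,"linear":[-0.131,0.017,0],"twist":[0,0,0]},{"jaw":0,"linear":[-0.196,0.03,0],"twist":[0,0,0]},{"jaw":0,"linear":[-0.261,0.043,0],"twist":[0,0,0]},{"jaw":0,"linear":[-0.327,0.056,0],"twist":[0,0,0]},{"jaw":0,"linear":[-0.392,0.070,0],"twist":[0,0,0]},{"jaw":0,"linear":[-0.445,0.082,0],"twist":[0,0,0]},{"jaw":0,"linear":[-0.445,0.082,0],"twist":[0,0,0]}]'
python3 - <<'E'
from h import *
s=robot.sense();print(s["wrist_torque"],s["contact_force"]);e=s["eef_pos"]-[.4617,.3115,.0703];print(e,np.hypot(*e[:2]))
E
python3 -m crank '[{"jaw":0,"linear":[-0.01,0.002,0],"twist":[0,0,0]},{"jaw":0,"linear":[-0.02,0.004,0],"twist":[0,0,0]},{"jaw":0,"linear":[-0.03,0.006,0],"twist":[0,0,0]},{"jaw":0,"linear":[-0.03,0.006,0],"twist":[0,0,0]}]'
```

```text
time_s: 14.25
eef_pos: [0.4777, 0.0526, 0.0703]
tool_rot: [179.9, 0.1, 82.0]
contact_force: [-0.6, -1.7, 2.6]
opening: 0.0097
finger_force: 60.2
[-0.22148868  0.27950677 -0.02064557] [-0.5676185  -1.68643244  2.59456772]
[ 1.59949502e-02 -2.58882903e-01  1.97816517e-05] 0.25937655187181713
time_s: 14.65
eef_pos: [0.4778, 0.05, 0.0703]
tool_rot: [179.9, -0.0, 82.0]
contact_force: [-1.8, 2.1, 5.4]
opening: 0.0099
finger_force: 60.5
```

```bash
python3 -m crank '[{"jaw":0,"linear":[-0.015,0.003,0],"twist":[0,0,0]},{"jaw":0,"linear":[-0.03,0.006,0],"twist":[0,0,0]},{"jaw":0,"linear":[-0.03,0.006,0],"twist":[0,0,0]}]'
python3 -m crank '[{"jaw":0,"linear":[-0.015,0.003,0],"twist":[0,0,0]},{"jaw":0,"linear":[-0.03,0.006,0],"twist":[0,0,0]},{"jaw":0,"linear":[-0.03,0.006,0],"twist":[0,0,0]}]'
```

```text
time_s: 14.95
eef_pos: [0.4781, 0.0453, 0.0703]
tool_rot: [179.9, -0.0, 82.0]
contact_force: [-0.3, 1.5, 5.0]
opening: 0.0096
finger_force: 60.5
time_s: 15.25
eef_pos: [0.4783, 0.0421, 0.0703]
tool_rot: [179.9, -0.2, 81.9]
contact_force: [-1.6, 6.3, 4.7]
opening: 0.0099
finger_force: 60.5
```

```bash
python3 -m crank '[{"jaw":0,"linear":[-0.01,0.002,0],"twist":[0,0,0]},{"jaw":0,"linear":[-0.02,0.004,0],"twist":[0,0,0]},{"jaw":0,"linear":[-0.02,0.004,0],"twist":[0,0,0]},{"jaw":0,"linear":[-0.02,0.004,0],"twist":[0,0,0]}]'
python3 - <<'E'
from h import *
a,d=grab_frame("scene")
cv2.imwrite("pics/e.png",cv2.resize(a[205:295,260:380],(800,600),interpolation=cv2.INTER_CUBIC))
E
```

```text
time_s: 15.65
eef_pos: [0.4783, 0.0418, 0.0703]
tool_rot: [180.0, -0.4, 81.8]
contact_force: [-0.7, 15.7, 5.8]
opening: 0.0099
finger_force: 60.5
```

View pics/e.png

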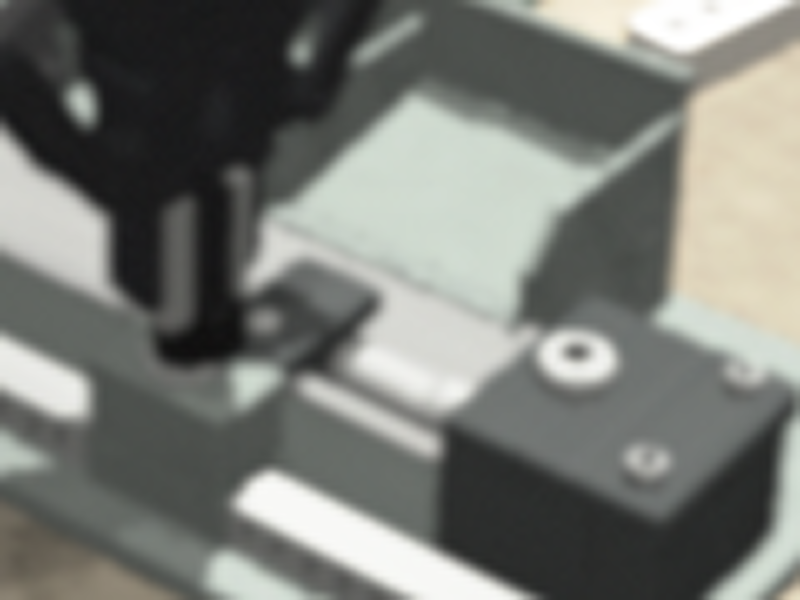

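The carriage nose presses the pin (380,370 to 450,390) under the bush plate, and a stiff 15.7 N reaction shows it is home. I turn the knob clockwise while keeping that push.

```bash
python3 -m crank '[{"jaw":0,"linear":[0,0,0],"twist":[0,0,0.03]},{"jaw":0,"linear":[0,0,0],"twist":[0,0,0.06]},{"jaw":0,"linear":[0,0,0],"twist":[0,0,0.09]},{"jaw":0,"linear":[0,0,0],"twist":[0,0,0.12]},{"jaw":0,"linear":[0,0,0],"twist":[0,0,0.15]},{"jaw":0,"linear":[0,0,0],"twist":[0,0,0.18]},{"jaw":0,"linear":[0,0,0],"twist":[0,0,0.18]}]'
python3 -c "
from h import *
print(robot.sense()['wrist_torque'])"
```

```text
time_s: 16.4
eef_pos: [0.4789, 0.0416, 0.0703]
tool_rot: [-179.9, -0.4, 49.4]
contact_force: [0.4, 13.3, 4.5]
opening: 0.0104
finger_force: 60.4
[ 2.54084562  0.02506874 -0.11649272]
```

```bash
python3 -m crank '[{"jaw":0,"linear":[0,0,0],"twist":[0,0,0.03]},{"jaw":0,"linear":[0,0,0],"twist":[0,0,0.06]},{"jaw":0,"linear":[0,0,0],"twist":[0,0,0.09]},{"jaw":0,"linear":[0,0,0],"twist":[0,0,0.12]},{"jaw":0,"linear":[0,0,0],"twist":[0,0,0.15]},{"jaw":0,"linear":[0,0,0],"twist":[0,0,0.18]},{"jaw":0,"linear":[0,0,0],"twist":[0,0,0.21]},{"jaw":0,"linear":[0,0,0],"twist":[0,0,0.235]},{"jaw":0,"linear":[0,0,0],"twist":[0,0,0.25]},{"jaw":0,"linear":[0,0,0],"twist":[0,0,0.25]}]'
python3 -c "
from h import *
print(robot.sense()['wrist_torque'])"
python3 -m crank '[{"jaw":0,"linear":[0,0,0],"twist":[0,0,0.015]},{"jaw":0,"linear":[0,0,0],"twist":[0,0,0.025]},{"jaw":0,"linear":[0,0,0],"twist":[0,0,0.025]}]'
python3 -c "
from h import *
print(robot.sense()['wrist_torque'])"
```

```text
time_s: 17.4
eef_pos: [0.4793, 0.0409, 0.0704]
tool_rot: [-179.7, -0.2, 4.5]
contact_force: [0.5, 12.3, 3.5]
opening: 0.0098
finger_force: 60.3
[ 2.16715953 -0.11123218 -0.04107672]
time_s: 17.7
eef_pos: [0.4793, 0.0408, 0.0704]
tool_rot: [-179.8, -0.2, 0.3]
contact_force: [0.9, 12.5, 3.8]
opening: 0.0099
finger_force: 62.0
[ 2.33590928 -0.07964979  1.07374671]
```

```bash
python3 -m crank '[{"jaw":0,"linear":[0,0,0],"twist":[0,0,0.012]},{"jaw":0,"linear":[0,0,0],"twist":[0,0,0.012]}]'
python3 -c "
from h import *
print(robot.sense()['wrist_torque'])"
python3 -m crank '[{"jaw":0,"linear":[0,0,0],"twist":[0,0,-0.005]},{"jaw":0.15,"linear":[0,0,0],"twist":[0,0,-0.005]},{"jaw":0.35,"linear":[0,0,0],"twist":[0,0,-0.005]},{"jaw":0.35,"linear":[0,0,0],"twist":[0,0,-0.005]},{"jaw":0.35,"linear":[0,0,-0.2],"twist":[0,0,-0.005]},{"jaw":0.35,"linear":[0,0,-0.5],"twist":[0,0,-0.005]},{"jaw":0.35,"linear":[0,0,-1],"twist":[0,0,-0.005]},{"jaw":0.35,"linear":[0,0,-1],"twist":[0,0,-0.005]},{"jaw":0.35,"linear":[0,0,-1],"twist":[0,0,-0.005]}]'
```

```text
time_s: 17.9
eef_pos: [0.4793, 0.0408, 0.0704]
tool_rot: [-179.8, -0.2, -1.8]
contact_force: [1.3, 13.7, 3.5]
opening: 0.0097
finger_force: 67.2
[ 2.27900341 -0.13790498  1.35734432]
time_s: 18.8
eef_pos: [0.4814, 0.0368, 0.2245]
tool_rot: [179.9, -0.6, -1.2]
contact_force: [0.6, 0.1, -0.4]
opening: 0.03
finger_force: 0.0
```

```bash
python3 -m crank '[{"jaw":0.35,"linear":[0,0.3,0],"twist":[0,0,0]},{"jaw":0.35,"linear":[-0.3,0.7,0],"twist":[0,0,0]},{"jaw":0.35,"linear":[-0.6,1,0],"twist":[0,0,0]},{"jaw":0.35,"linear":[-0.6,1,0],"twist":[0,0,0]},{"jaw":0.35,"linear":[-0.6,1,0],"twist":[0,0,0]},{"jaw":0.35,"linear":[-0.6,1,0],"twist":[0,0,0]}]'
python3 - <<'E'
from h import *
a,d=grab_frame("scene");c,e=grab_frame("top")
for n,D in(("scene",d),("top",e)):
    r=[]; 
    if n=="scene" or 1:
        grab_frame(n); r=silhouettes("clamp_knob",n)[:1]
    for k in r:
        q=cloud(n,D,k["region"]);q=q[(q[:,2]>.072)&(q[:,2]<.085)]
        print(n,k["p"],cv2.minAreaRect((q[:,:2]*1000).astype(np.float32)))
cv2.imwrite("pics/f.png",np.hstack([cv2.resize(c[150:270,220:380],(400,300),interpolation=cv2.INTER_CUBIC),cv2.resize(a[190:310,230:390],(400,300),interpolation=cv2.INTER_CUBIC)]))
E
```

```text
time_s: 19.4
eef_pos: [0.3835, -0.111, 0.2185]
tool_rot: [-180.0, 0.1, -1.3]
contact_force: [-0.3, 0.0, -0.5]
opening: 0.03
finger_force: 0.0
scene 0.71 ((476.64202880859375, 37.95521926879883), (36.926597595214844, 16.564937591552734), 7.445773601531982)
top 0.51 ((479.1863098144531, 40.90704345703125), (15.425726890563965, 37.256072998046875), 88.99044799804688)
```

View pics/f.png

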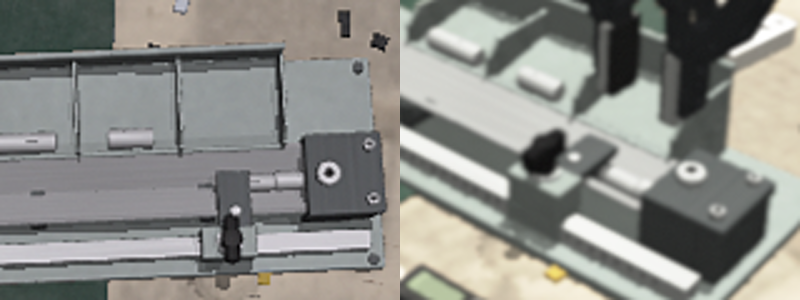

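The pin is under the bush plate with the nose against it (285,180). The wing lies across the rail (232,240) and both short pins are still in the bin, so I hand in.

```bash
python3 -c "
from rig import *
print(job_done())"
```

```text
the job is handed in; nothing more can be done
None
```

I handed the job in at about 20 s: the long pin is home against the end stop with the carriage nose on it, the clamp knob is turned clockwise to its end stop, and the two shorter pins are still in the bin.

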